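# Index the frame stand and hold its locking collar home

## Task

Turn the frame stand's board anticlockwise (seen from above) by its upright handle to its next click position, a sixth of a turn on. Then turn the knurled collar on the centre post until its hidden keyways drop over the pins, push it fully down against its spring and finish while holding it there with the gripper, the board still at its new position. Leave everything else on the bench where it is.

Things in the scene. Friction and masses are not known exactly. Their poses are not given: they have to be found in the camera images.
- stand: indexing stand for picture frames, fixed. Origin: on the bench, on the vertical axis shared by board, centre post and collar. On a grey base turns a plywood board 300 mm across, top 50 mm above the bench, with a pine frame 150 x 200 mm fastened on it (top 75 mm above the bench). Detent block 58 mm high, 190 mm from the axis on the -y side. Highest: a thin spigot on the axis, tip at 150 mm
- handle (a point): grip point of the board's handle: an upright round steel peg, 18 mm in diameter, standing on the board 120 mm from the turning axis, top 126 mm above the bench; this point is on the peg's axis 105 mm above the bench. It goes round with the board
- board (a joint): turn of the board in rad, growing anticlockwise seen from above. Sprung click detents at 0 (start) and 1.047 (60 deg, next position), end stops 0.035 past each. About 0.7 N m is needed to click out of or into a detent, which catches from about 0.07 off; between them the board turns easily. It stays in the detent when let go
- collar_mid (a point): centre of the knurled aluminium collar, a closed-top ring 54 mm in diameter, 40 mm high, about 0.2 kg, loose on the post, axis upright; this point is on its axis, 20 mm above its underside. At the start it rests on four hidden pins of the post with this point 125 mm above the bench; over the pins and fully home this point is 113 mm above the bench
- collar: the same collar, origin at the centre of its underside. Four keyways 90 deg apart are hidden inside; turned either way, within a quarter turn they meet the pins (play about 6 deg each way). Then it can sink 6 mm on to a spring washer and be pressed 6 mm more to its stop. While gripped it sinks only if pushed down; if it binds, ease the turn or regrip
- washer (a joint): travel in m of the steel spring washer under the collar, 51 mm across: 0 up (top 99 mm above the bench), 0.006 fully down against its stop. The spring pushes back with 6.5 N at 0 and 12.5 N at 0.006, so the collar comes up again if let go
- tape_mid (a point): centre of a roll of tape lying flat, 110 mm across, 24 mm high; a bystander
- glue_mid (a point): centre of a white glue bottle, 54 mm across, 130 mm high, standing; a bystander
- driver_grip (a point): handle of a screwdriver lying on the bench; a bystander
- square_mid (a point): stock of a try square lying flat, stock 100 mm, blade 150 mm; a bystander
- tin_mid (a point): centre of a low steel tin, 70 mm across, 40 mm high; a bystander
- black_frame_mid (a point): centre of a black frame lying flat, 160 x 210 mm, 30 mm high; a bystander
- walnut_frame_mid (a point): centre of a dark wooden frame lying flat, 180 x 240 mm, 30 mm high; a bystander

How it is judged:
By the outcome, as a careful person would: the job done as asked, in the order asked, and still so for the second after the job is handed in, while the arm keeps its last pose, push and grip.
It also fails if it takes over 54 s, if anything falls off the work surface, if the arm or the gripper's body presses on something with over 40 N, if the wrist force passes 120 N, or if a joint passes its speed limit or range.

## Robot

A 7-joint arm with a two-finger parallel gripper is mounted at the origin on the work surface. World frame = base frame: x ahead of the robot, y to its left, z up, the work surface at z = 0. Lengths are in m, angles in degrees, forces in N, time in s.
With the tool pointing down it reaches from about 0.425 to 0.95 m from the base axis. Payload 16.7 kg.
Tool frame: the origin (TCP) lies at the very end of the fingers, on their centre line; the grasp point (between the pads) lies 19 mm behind it; z points along the fingers, y is the line along which they close (so a half turn about z gives the same grasp; the last joint's range is limited). The gripper opens to 94 mm and grips with 3 to 60 N. Pads are 16 mm wide; open, the fingers measure 119 mm over their backs; the gripper's body (75 mm by 177 mm) begins 78 mm behind the grasp point.
Start: joints at [-73.253, 24.414, 4.234, 92.017, -1.954, 63.644, -3.845], TCP at [0.289, 0.61, 0.205] pointing down, gripper open.
Joint ranges: [-163.25, 163.25], [-28.42, 122.38], [-70.27, 78.77], [12.13, 141.07], [-58.53, 238.53], [9.26, 117.41], [-156.51, 156.51]. Speed limits (degrees/s): [108.29, 108.29, 136.94, 136.94, 172.46, 172.46, 172.46].

## Interface

Orientations are given as a 3x3 rotation matrix whose columns are the frame's x, y, z axes.
In Python, from workcell import robot gives the robot as it stands. The module is installed in compiled form; this text tells all that it offers.
- The arm moves only by the tool jog_arm, never from a script. Its argument "targets" is one flat list of numbers, 7 for each row, row after row: the shift along the tool's x, y, z scaled (see below), then the turn, a rotation vector about the tool's x, y, z scaled (see below), then the opening in per cent of the stroke, from 0 (shut) to 100 (fully open). A call has 1 to 5 rows; each row shifts and turns the commanded pose from where the row before left it, along the tool's axes as they then stand; what a row does not reach is not made up. The controller multiplies each number of a shift by 30 mm and each number of a turn by 4 degrees. A row lasts 1/10 s, in which the tool goes at most 50 mm and 8.59 degrees, less where a joint would pass 70% of its speed; a pose out of reach is approached as far as the arm can. A call with a number of a shift or a turn outside -1 to 1 is refused whole. A call with a gripper value outside its range is refused whole. The fingers move at their own pace and stop on an object; the grip force is fixed at half the most. Time passes only in rows, so rows that do not move let the fingers close. It gives the time, the measured TCP pose, the force, the opening and the grip force at its end, in the units of the state.
- robot.sense(): the state, without advancing time (a new reading comes with each control period).
- robot.snapshot(name): name is "scene" or "side" or "wrist"; returns (picture, depth): 420x560x3 uint8, blue, green, red; 420x560 float32, m along the optical axis (not along the pixel's ray), 0 where there is no reading.
- robot.calibration(name): a dict with "fx", "fy", "cx", "cy" (pixels), "T" (4x4, takes a point from camera to world coordinates); the wrist camera has in their place "tool_from_camera" (4x4, takes a point from camera to tool coordinates, whose origin is the TCP and whose axes are the flange's). Camera axes: x right, y up, looking along -z (the intrinsics and any distortion apply to the point x, -y, -z); pixel columns grow to the right and rows downward; lengths in m; the calibration is good to about 2 mm. A picture is of the moment at which its call begins: read the wrist's pose just before it. calibration takes no time and is no camera call.
- robot.hand_in(): hands the job in; it is judged then, once.
Trained networks look in the newest picture that a camera, given by its name, has taken for a name from the list of things; names that differ only in an ending like _2 or _b are one class to them, and where a whole thing is asked for, a point or a joint stands for the part that bears it (a point fixed in the world has none). Each returns a list of dicts, best first, with "p" (0 to 1); they miss things now and then, are a little off and sometimes report something else, mostly with a low value. They report only what shows in the picture. A call takes as long as a camera call.
- robot.look_for(name, camera): "xyz" ([x, y, z] in m, in world coordinates, good to about 4 mm: the middle of the surface that is visible of it).
- robot.spot_point(name, camera): "xyz" ([x, y, z] in m, in world coordinates, good to about 4 mm: a listed point, or the origin of a listed thing).
The state is a dict: "t": time; "q": joint angles; "joint_velocities": joint speeds; "tau": joint torques, N m; "position": TCP position; "eef_rot": TCP orientation; "ft_force": force on the tool from outside, world axes, zero at the start; "ft_torque": the same for the moment, N m; "finger_gap": opening from 0.0 (shut) to 1.0 (fully open); "grip_force": force on a finger pad.
Only numpy, scipy, OpenCV 4.12 (cv2) and the standard library are available. Lean on these libraries where they do the work, as an engineer would, in place of code of your own. Each camera call takes 0.05 s, during which the arm holds its last target. There are 200 camera calls.

## Working session

There is one attempt and no reset: what is moved stays moved. The work goes in short steps, Python scripts to look and compute and a tool call to move; the robot and the scene stay as the last step left them, time stands still between calls to the robot, and variables do not carry over. Pictures are saved under pics/ and viewed, at most 10 in all, crops included, and the job is handed in when it is done.

Besides the shell and the picture viewer there is one more tool, called after "Emit:" by a JSON object that holds its "name" and its "arguments", one argument or row to a line. jog_arm: Moves the arm, as the interface text tells. Its arguments: {"type":"object","properties":{"targets":{"type":"array"}},"required":["targets"]}

```bash
mkdir -p pics
python3 - <<'E'
from workcell import robot
import cv2,numpy as np
np.set_printoptions(precision=4,suppress=True)
s=robot.sense();print(s['t'],s['position'],s['eef_rot'],s['finger_gap'])
for c in ["scene","side"]:
    p,d=robot.snapshot(c);cv2.imwrite(f"pics/{c}0.png",p)
    for n in ["stand","handle","collar_mid"]:
        print(c,n,[(np.round(r['xyz'],4),round(r['p'],2)) for r in robot.spot_point(n,c)[:2]])
for n in ["tape_mid","glue_mid","driver_grip","tin_mid","square_mid","black_frame_mid","walnut_frame_mid"]:
    print(n,[(np.round(r['xyz'],3),round(r['p'],2)) for r in robot.spot_point(n,"scene")[:1]])
print(robot.sense()['t'])
E
```

```text
0.0 [0.2885 0.6098 0.2048] [[-0.904   0.4276 -0.0004]
 [ 0.4276  0.904  -0.0011]
 [-0.0001 -0.0012 -1.    ]] 0.9973753112175234
scene stand [(array([0.5574, 0.1074, 0.0012]), 0.81), (array([0.8069, 0.0826, 0.0111]), 0.27)]
scene handle [(array([0.6624, 0.1781, 0.1062]), 0.57)]
scene collar_mid [(array([0.5631, 0.1059, 0.1272]), 0.54)]
side stand []
side handle [(array([0.6626, 0.1758, 0.1029]), 0.92)]
side collar_mid [(array([0.5645, 0.1082, 0.1271]), 0.64)]
tape_mid [(array([0.806, 0.08 , 0.013]), 0.76)]
glue_mid [(array([ 0.721, -0.04 ,  0.064]), 0.9)]
driver_grip [(array([ 0.334, -0.399,  0.011]), 0.46)]
tin_mid [(array([0.637, 0.298, 0.02 ]), 0.97)]
square_mid []
black_frame_mid [(array([ 0.581, -0.505,  0.017]), 0.58)]
walnut_frame_mid [(array([0.557, 0.106, 0.   ]), 0.69)]
0.75
```

View pics/scene0.png

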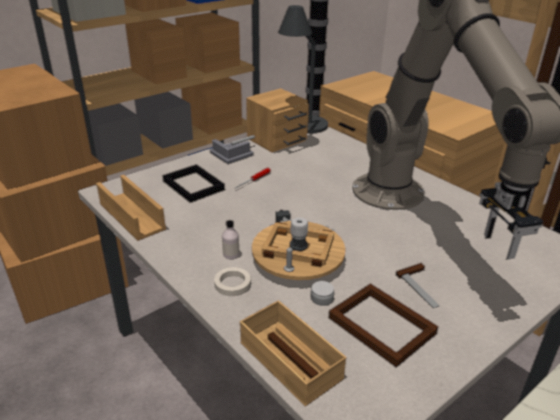

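View pics/side0.png

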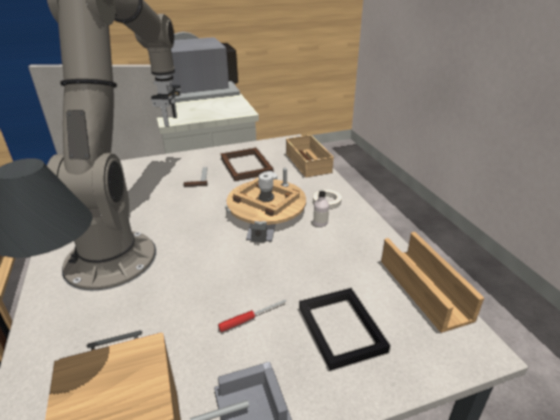

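The scene picture shows the stand's board at about (298,250), the peg at (289,258), the collar at (299,230) and the glue bottle at (230,240). The networks agree on the axis at about (0.563, 0.107) and the handle at (0.6625, 0.177). The side picture agrees: collar at (266,180), peg at (285,175). I'll cross at the current height and then yaw.

Emit:
{"name": "jog_arm", "arguments": {
  "targets": [-0.97, -0.42, 0, 0, 0, 0, 100, -0.97, -0.42, 0, 0, 0, 0, 100, -0.97, -0.42, 0, 0, 0, 0, 100, -0.97, -0.42, 0, 0, 0, 0, 100, -0.97, -0.42, 0, 0, 0, 0, 100]
}}

```text
t: 1.25
position: [0.3939, 0.49, 0.2056]
eef_rot: [[-0.904, 0.428, 0.0], [0.428, 0.904, 0.0], [-0.0, 0.0, -1.0]]
ft_force: [1.5, 0.9, -0.1]
finger_gap: 1.0
grip_force: 0.0
```

Emit:
{"name": "jog_arm", "arguments": {
  "targets": [-0.97, -0.42, 0, 0, 0, 0, 100, -0.97, -0.42, 0, 0, 0, 0, 100, -0.97, -0.42, 0, 0, 0, 0, 100, -0.97, -0.42, 0, 0, 0, 0, 100, -0.97, -0.42, 0, 0, 0, 0, 100]
}}

```text
t: 1.75
position: [0.4985, 0.3708, 0.2056]
eef_rot: [[-0.904, 0.428, 0.0], [0.428, 0.904, 0.0], [-0.0, 0.0, -1.0]]
ft_force: [-0.6, -0.2, 0.6]
finger_gap: 0.996
grip_force: 0.0
```

Emit:
{"name": "jog_arm", "arguments": {
  "targets": [-0.97, -0.42, 0, 0, 0, 0, 100, -0.97, -0.42, 0, 0, 0, 0, 100, -0.97, -0.42, 0, 0, 0, 0, 100, -0.97, -0.42, 0, 0, 0, 0, 100, -0.97, -0.42, 0, 0, 0, 0, 100]
}}

```text
t: 2.25
position: [0.6032, 0.2517, 0.2056]
eef_rot: [[-0.904, 0.427, 0.0], [0.427, 0.904, 0.0], [-0.0, 0.0, -1.0]]
ft_force: [1.1, -0.4, 0.7]
finger_gap: 1.004
grip_force: 0.0
```

Emit:
{"name": "jog_arm", "arguments": {
  "targets": [-0.97, -0.42, 0, 0, 0, 1, 100, 0, 0, 0, 0, 0, 1, 100, 0, 0, 0, 0, 0, 1, 100, 0, 0, 0, 0, 0, 1, 100, 0, 0, 0, 0, 0, 1, 100]
}}

```text
t: 2.75
position: [0.6233, 0.2288, 0.2055]
eef_rot: [[-0.701, 0.713, -0.0], [0.713, 0.701, 0.0], [0.0, -0.0, -1.0]]
ft_force: [-0.2, 0.1, -0.4]
finger_gap: 1.004
grip_force: 0.0
```

Emit:
{"name": "jog_arm", "arguments": {
  "targets": [0, 0, 0, 0, 0, 1, 100, 0, 0, 0, 0, 0, 1, 100, 0, 0, 0, 0, 0, 1, 100, 0, 0, 0, 0, 0, 1, 100, 0, 0, 0, 0, 0, 1, 100]
}}

```text
t: 3.25
position: [0.6232, 0.2289, 0.2055]
eef_rot: [[-0.415, 0.91, -0.0], [0.91, 0.415, 0.0], [0.0, -0.0, -1.0]]
ft_force: [-0.0, 0.2, -0.1]
finger_gap: 1.001
grip_force: 0.0
```

Emit:
{"name": "jog_arm", "arguments": {
  "targets": [0, 0, 0, 0, 0, 1, 100, 0, 0, 0, 0, 0, 1, 100, 0, 0, 0, 0, 0, 1, 100, 0, 0, 0, 0, 0, 1, 100, 0, 0, 0, 0, 0, 1, 100]
}}

```text
t: 3.75
position: [0.6233, 0.2289, 0.2055]
eef_rot: [[-0.079, 0.997, -0.0], [0.997, 0.079, 0.0], [0.0, -0.0, -1.0]]
ft_force: [-0.6, 0.3, 0.1]
finger_gap: 0.999
grip_force: 0.0
```

Emit:
{"name": "jog_arm", "arguments": {
  "targets": [0, 0, 0, 0, 0, 1, 100, 0, 0, 0, 0, 0, 1, 100, 0, 0, 0, 0, 0, 1, 100, 0, 0, 0, 0, 0, 1, 100, 0, 0, 0, 0, 0, 1, 100]
}}

```text
t: 4.25
position: [0.6233, 0.2289, 0.2055]
eef_rot: [[0.267, 0.964, -0.0], [0.964, -0.267, 0.0], [0.0, -0.0, -1.0]]
ft_force: [-0.1, 0.1, -0.1]
finger_gap: 1.001
grip_force: 0.0
```

Emit:
{"name": "jog_arm", "arguments": {
  "targets": [0, 0, 0, 0, 0, 1, 100, 0, 0, 0, 0, 0, 1, 100, 0, 0, 0, 0, 0, 1, 100, 0, 0, 0, 0, 0, 1, 100, 0, 0, 0, 0, 0, 1, 100]
}}

```text
t: 4.75
position: [0.6232, 0.2289, 0.2055]
eef_rot: [[0.58, 0.814, -0.0], [0.814, -0.58, 0.0], [0.0, -0.0, -1.0]]
ft_force: [0.1, 1.3, -0.2]
finger_gap: 1.002
grip_force: 0.0
```

Emit:
{"name": "jog_arm", "arguments": {
  "targets": [0, 0, 0, 0, 0, 1, 100, 0, 0, 0, 0, 0, 1, 100, 0, 0, 0, 0, 0, 1, 100, 0, 0, 0, 0, 0, 1, 100, 0, 0, 0, 0, 0, 1, 100]
}}

```text
t: 5.25
position: [0.6233, 0.2289, 0.2055]
eef_rot: [[0.824, 0.567, 0.0], [0.567, -0.824, 0.0], [0.0, -0.0, -1.0]]
ft_force: [-0.2, -0.3, -0.5]
finger_gap: 0.997
grip_force: 0.0
```

```bash
cat > h.py <<'E'
from workcell import robot
import cv2,numpy as np
np.set_printoptions(precision=4,suppress=True)
def look(png=None,names=("handle","collar_mid"),cams=("wrist",)):
    s=robot.sense();R=np.array(s['eef_rot']);P=np.array(s['position'])
    print('t',s['t'],'P',P,'yang',np.degrees(np.arctan2(R[1,1],R[0,1])),'q',np.round(s['q'],1),'F',np.round(s['ft_force'],1),'gap',s['finger_gap']*94)
    for c in cams:
        p,d=robot.snapshot(c)
        if png: cv2.imwrite(f"pics/{png}_{c}.png",p)
        for n in names:
            for r in robot.spot_point(n,c)[:2]:
                x=np.array(r['xyz']);print(c,n,x,round(r['p'],2),'tool mm',(R.T@(x-P))*1000)
E
python3 -c "
from h import *
look('w1',cams=('wrist','scene','side'))"
```

```text
t 5.25 P [0.6233 0.2289 0.2055] yang -55.47481978935228 q [-54.5  27.9  40.4  95.2 -19.7  64.3 -64.2] F [-0.2 -0.3 -0.5] gap 93.74956183764053
wrist handle [0.667  0.1758 0.1035] 0.74 tool mm [  5.9129  68.5308 102.0068]
wrist collar_mid [0.5618 0.1099 0.129 ] 0.75 tool mm [-118.1072   63.1984   76.498 ]
scene handle [0.657  0.1806 0.1038] 0.72 tool mm [  0.3946  58.9085 101.7071]
scene handle [ 0.5788 -0.5041  0.0175] 0.49 tool mm [-452.1052  578.7023  187.9353]
scene collar_mid [ 0.5595  0.1038 -0.0021] 0.68 tool mm [-123.469    66.9302  207.5974]
scene collar_mid [0.5623 0.1059 0.1259] 0.64 tool mm [-119.9625   66.7775   79.5976]
side handle [0.6617 0.1797 0.1053] 0.86 tool mm [  3.7569  62.3137 100.2071]
side collar_mid [0.5654 0.1077 0.1255] 0.75 tool mm [-116.3884   67.0515   79.9979]
```

View pics/w1_wrist.png

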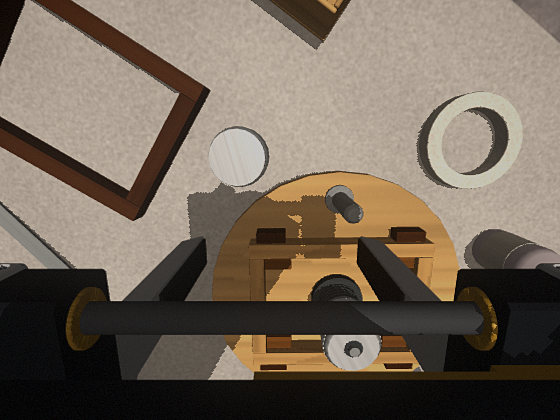

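The wrist picture shows the peg at (345,205), the collar top at (353,347) and the tin at (238,155), with nothing near the peg. I'll move over it, descend and close.

Emit:
{"name": "jog_arm", "arguments": {
  "targets": [0.04, 0.7, 0, 0, 0, 0, 100, 0.04, 0.7, 0, 0, 0, 0, 100, 0.04, 0.7, 0, 0, 0, 0, 100, 0, 0, 0.6, 0, 0, 0, 100, 0, 0, 0.6, 0, 0, 0, 100]
}}

```text
t: 6.2
position: [0.6628, 0.1781, 0.1694]
eef_rot: [[0.823, 0.568, 0.001], [0.568, -0.823, 0.0], [0.001, 0.0, -1.0]]
ft_force: [-0.2, 1.3, -0.9]
finger_gap: 1.003
grip_force: 0.0
```

Emit:
{"name": "jog_arm", "arguments": {
  "targets": [0, 0, 0.7, 0, 0, 0, 100, 0, 0, 0.7, 0, 0, 0, 100, 0, 0, 0.7, 0, 0, 0, 100, 0, 0, 0.7, 0, 0, 0, 100, 0, 0, 0, 0, 0, 0, 30]
}}

```text
t: 6.7
position: [0.6605, 0.1787, 0.0829]
eef_rot: [[0.822, 0.569, -0.004], [0.569, -0.822, -0.001], [-0.004, -0.001, -1.0]]
ft_force: [-0.9, 0.3, 0.3]
finger_gap: 0.949
grip_force: 0.0
```

Emit:
{"name": "jog_arm", "arguments": {
  "targets": [0, 0, 0, 0, 0, 0, 30, 0, 0, 0, 0, 0, 0, 30, 0, 0, 0, 0, 0, 0, 30, 0, 0, 0, 0, 0, 0, 30, 0, 0, 0, 0, 0, 0, 30]
}}

```text
t: 7.2
position: [0.6623, 0.1792, 0.086]
eef_rot: [[0.822, 0.569, 0.001], [0.569, -0.822, 0.0], [0.001, 0.0, -1.0]]
ft_force: [-0.6, -0.3, 0.9]
finger_gap: 0.527
grip_force: 0.0
```

```bash
python3 -c "
from h import *
look('w2')"
```

```text
t 7.2 P [0.6623 0.1792 0.086 ] yang -55.31003341563941 q [-45.3  36.8  36.   97.6 -25.8  54.1 -54.6] F [-0.6 -0.3  0.9] gap 49.56521336465699
wrist handle [0.6675 0.1783 0.1095] 0.86 tool mm [  3.8053   3.6958 -23.5331]
```

View pics/w2_wrist.png

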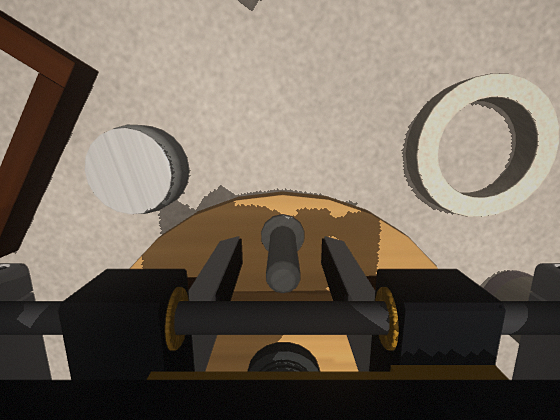

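The peg, at (283,260), stands between the fingers at (215,265) and (345,265), about 3 mm further out. I'll nudge outward and close.

Emit:
{"name": "jog_arm", "arguments": {
  "targets": [0.1, 0.05, 0, 0, 0, 0, 0, 0, 0, 0, 0, 0, 0, 0, 0, 0, 0, 0, 0, 0, 0, 0, 0, 0, 0, 0, 0, 0, 0, 0, 0, 0, 0, 0, 0]
}}

```text
t: 7.85
position: [0.6654, 0.1801, 0.0854]
eef_rot: [[0.822, 0.569, -0.0], [0.569, -0.822, 0.0], [0.0, -0.0, -1.0]]
ft_force: [0.8, 3.9, -0.9]
finger_gap: 0.184
grip_force: 30.0
```

Emit:
{"name": "jog_arm", "arguments": {
  "targets": [0, 0, 0, 0, 0, 0, 0, 0, 0, 0, 0, 0, 0, 0, 0, 0, 0, 0, 0, 0, 0]
}}

```text
t: 8.15
position: [0.6654, 0.18, 0.0854]
eef_rot: [[0.822, 0.569, 0.0], [0.569, -0.822, 0.0], [0.0, -0.0, -1.0]]
ft_force: [-0.6, 4.6, -1.6]
finger_gap: 0.189
grip_force: 30.0
```

Emit:
{"name": "jog_arm", "arguments": {
  "targets": [-0.01, -0.28, 0, 0, 0, -1, 0, -0.01, -0.28, 0, 0, 0, -1, 0, -0.01, -0.28, 0, 0, 0, -1, 0, -0.01, -0.28, 0, 0, 0, -1, 0, -0.01, -0.28, 0, 0, 0, -1, 0]
}}

```text
t: 8.65
position: [0.6362, 0.2096, 0.0854]
eef_rot: [[0.576, 0.818, 0.001], [0.818, -0.576, 0.0], [0.001, 0.001, -1.0]]
ft_force: [3.4, 3.8, -3.5]
finger_gap: 0.185
grip_force: 30.0
```

```bash
python3 -c "
from h import *
look('w3',cams=('side','scene'))"
```

```text
t 8.65 P [0.6362 0.2096 0.0854] yang -35.15876030397277 q [-45.9  34.1  31.1  99.8 -21.5  52.1 -40.9] F [ 3.4  3.8 -3.5] gap 17.353177352815138
side handle [0.6338 0.206  0.1043] 0.77 tool mm [ -4.3055   0.1352 -18.8575]
side collar_mid [0.5663 0.1103 0.1283] 0.67 tool mm [-121.4007    0.0745  -42.9291]
scene handle [0.634  0.2078 0.1051] 0.98 tool mm [ -2.7182  -0.7373 -19.6571]
scene collar_mid [0.5624 0.1046 0.1234] 0.51 tool mm [-128.3096    0.165   -38.0332]
```

Emit:
{"name": "jog_arm", "arguments": {
  "targets": [-0.02, -0.28, 0, 0, 0, -1, 0, -0.02, -0.28, 0, 0, 0, -1, 0, -0.02, -0.28, 0, 0, 0, -1, 0, -0.02, -0.28, 0, 0, 0, -1, 0, -0.02, -0.28, 0, 0, 0, -1, 0]
}}

```text
t: 9.45
position: [0.5979, 0.2281, 0.0855]
eef_rot: [[0.262, 0.965, 0.001], [0.965, -0.262, 0.002], [0.003, 0.001, -1.0]]
ft_force: [4.2, 16.1, -8.1]
finger_gap: 0.185
grip_force: 30.0
```

Emit:
{"name": "jog_arm", "arguments": {
  "targets": [-0.02, -0.28, 0, 0, 0, -1, 0, -0.02, -0.28, 0, 0, 0, -1, 0, -0.02, -0.28, 0, 0, 0, -1, 0, -0.01, -0.28, 0, 0, 0, -1, 0, -0.01, -0.28, 0, 0, 0, -1, 0]
}}

```text
t: 9.95
position: [0.5554, 0.2322, 0.0855]
eef_rot: [[-0.085, 0.996, 0.001], [0.996, 0.085, 0.003], [0.003, 0.001, -1.0]]
ft_force: [-2.5, 21.1, -5.4]
finger_gap: 0.183
grip_force: 30.0
```

Emit:
{"name": "jog_arm", "arguments": {
  "targets": [0, 0, 0, 0, 0, 0, 0, 0, 0, 0, 0, 0, 0, 0]
}}

```text
t: 10.15
position: [0.5544, 0.232, 0.0855]
eef_rot: [[-0.083, 0.997, -0.001], [0.997, 0.083, 0.003], [0.003, -0.001, -1.0]]
ft_force: [-7.6, 20.0, -1.5]
finger_gap: 0.184
grip_force: 30.0
```

```bash
python3 -c "
from h import *
look('w4',cams=('side','scene','side'))"
```

```text
t 10.15 P [0.5544 0.232  0.0855] yang 4.736586815822259 q [-45.4  26.4  21.4 108.7 -13.1  47.2 -12.3] F [-7.6 20.  -1.5] gap 17.27374304438089
side handle [0.5551 0.2287 0.1019] 0.64 tool mm [ -3.3375   0.4058 -16.4518]
side collar_mid [0.5667 0.1072 0.1252] 0.7 tool mm [-125.3013    1.9058  -40.1643]
scene handle [0.5561 0.2329 0.1076] 0.95 tool mm [  0.7847   1.7424 -22.1396]
scene collar_mid [0.5636 0.1074 0.1257] 0.64 tool mm [-124.8443   -1.1677  -40.6592]
side handle [0.5557 0.2306 0.1001] 0.82 tool mm [ -1.4996   1.1627 -14.6465]
side collar_mid [0.5624 0.1099 0.1287] 0.66 tool mm [-122.2437   -2.1607  -43.6492]
side collar_mid [ 0.7224 -0.0424  0.0671] 0.46 tool mm [-287.4414  144.7893   17.2217]
```

Emit:
{"name": "jog_arm", "arguments": {
  "targets": [0.1, -0.05, 0, 0, 0, 0, 0, 0, 0, 0, 0, 0, 0, 0, 0, 0, 0, 0, 0, 0, 0]
}}

```text
t: 10.9
position: [0.5535, 0.232, 0.0854]
eef_rot: [[-0.081, 0.997, -0.001], [0.997, 0.081, 0.0], [0.0, -0.001, -1.0]]
ft_force: [-5.8, 6.9, 3.2]
finger_gap: 0.187
grip_force: 30.0
```

Emit:
{"name": "jog_arm", "arguments": {
  "targets": [0.05, -0.06, 0, 0, 0, 0, 0, 0, 0, 0, 0, 0, 0, 0, 0, 0, 0, 0, 0, 0, 0]
}}

```text
t: 11.2
position: [0.5524, 0.2321, 0.0855]
eef_rot: [[-0.08, 0.997, 0.0], [0.997, 0.08, -0.001], [-0.001, 0.0, -1.0]]
ft_force: [1.5, -1.6, -1.2]
finger_gap: 0.185
grip_force: 30.0
```

Emit:
{"name": "jog_arm", "arguments": {
  "targets": [0, 0, 0, 0, 0, 0, 100, 0, 0, 0, 0, 0, 0, 100, 0, 0, 0, 0, 0, 0, 100, 0, 0, 0, 0, 0, 0, 100, 0, 0, -0.7, 0, 0, 0, 100]
}}

```text
t: 11.7
position: [0.5506, 0.2324, 0.1047]
eef_rot: [[-0.082, 0.997, -0.003], [0.997, 0.082, -0.002], [-0.002, -0.003, -1.0]]
ft_force: [-0.2, 0.0, -0.2]
finger_gap: 0.577
grip_force: 0.0
```

Emit:
{"name": "jog_arm", "arguments": {
  "targets": [0, 0, -0.7, 0, 0, 0, 100, 0, 0, -0.7, 0, 0, 0, 100, 0, 0, -0.7, 0, 0, 0, 100, 0, 0, -0.4, 0, 0, 0, 100, 0, 0, 0, 0, 0, 0, 100]
}}

```text
t: 12.2
position: [0.5527, 0.2333, 0.1828]
eef_rot: [[-0.082, 0.997, 0.002], [0.997, 0.082, 0.001], [0.001, 0.002, -1.0]]
ft_force: [-0.6, -0.1, 0.8]
finger_gap: 0.985
grip_force: 0.0
```

```bash
python3 -c "
from h import *
look('w5',cams=('wrist','side','scene'))"
```

```text
t 12.2 P [0.5527 0.2333 0.1828] yang 4.684029579762432 q [-48.1  19.6  24.  104.5  -9.3  57.7 -15.7] F [-0.6 -0.1  0.8] gap 92.60367368376166
wrist handle [0.5587 0.2296 0.1049] 0.78 tool mm [-4.273   5.518  77.9288]
wrist collar_mid [0.5655 0.1079 0.1282] 0.55 tool mm [-126.0927    2.404    54.4704]
side handle [0.5541 0.2303 0.1008] 0.75 tool mm [-3.2048  0.9823 82.021 ]
side collar_mid [0.5672 0.1085 0.1272] 0.55 tool mm [-125.6347    4.1453   55.4745]
scene handle [0.5531 0.2306 0.1058] 0.67 tool mm [-2.8179  0.0202 77.0196]
scene collar_mid [0.5628 0.1055 0.1251] 0.55 tool mm [-128.268    -0.4892   57.5619]
scene collar_mid [0.5531 0.2302 0.104 ] 0.45 tool mm [-3.2188 -0.0161 78.819 ]
```

View pics/w5_wrist.png

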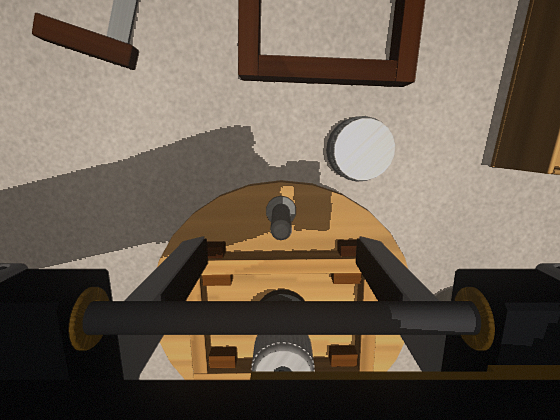

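The board has turned: the frame is now square to the tool, with the peg at (281,225) and the collar below the crossbar at (283,355). Peg force was about zero in the new detent. Now I'll go over the collar and descend.

Emit:
{"name": "jog_arm", "arguments": {
  "targets": [-0.84, 0.02, 0, 0, 0, 0, 100, -0.84, 0.02, 0, 0, 0, 0, 100, -0.84, 0.02, 0, 0, 0, 0, 100, -0.84, 0.01, 0, 0, 0, 0, 100, -0.84, 0, 0, 0, 0, 0, 100]
}}

```text
t: 13.15
position: [0.5644, 0.1065, 0.1813]
eef_rot: [[-0.082, 0.997, -0.0], [0.997, 0.082, -0.0], [-0.0, -0.0, -1.0]]
ft_force: [0.2, -0.0, -0.2]
finger_gap: 1.002
grip_force: 0.0
```

Emit:
{"name": "jog_arm", "arguments": {
  "targets": [0, 0, 0, 0, 0, 0, 100, 0, 0, 0, 0, 0, 0, 100]
}}

```text
t: 13.35
position: [0.5644, 0.1074, 0.1814]
eef_rot: [[-0.081, 0.997, -0.0], [0.997, 0.081, 0.0], [0.0, -0.0, -1.0]]
ft_force: [-0.0, 1.7, 0.7]
finger_gap: 0.999
grip_force: 0.0
```

```bash
python3 -c "
from h import *
look('w6',cams=('wrist','side','scene'))"
```

```text
t 13.35 P [0.5644 0.1074 0.1814] yang 4.62680410557807 q [-38.9  17.6  26.6 107.8  -9.3  56.7  -3.6] F [-0.   1.7  0.7] gap 93.94405156475601
wrist handle [0.5598 0.226  0.109 ] 0.67 tool mm [118.6186   5.0316  72.382 ]
side handle [0.5556 0.2288 0.1014] 0.94 tool mm [121.7476   1.0727  79.9831]
side handle [0.6315 0.2964 0.0172] 0.71 tool mm [182.9977  82.195  164.1722]
side collar_mid [0.5648 0.1098 0.1234] 0.75 tool mm [ 2.3952  0.6391 57.973 ]
scene handle [0.5525 0.2324 0.1055] 0.6 tool mm [125.5863  -1.7277  75.884 ]
scene collar_mid [0.563  0.1061 0.1227] 0.78 tool mm [-1.1476 -1.4533 58.6731]
```

View pics/w6_wrist.png

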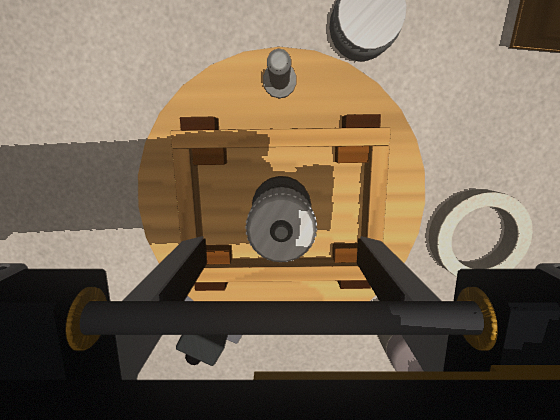

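The collar top is at (281,228) and the spigot at (281,231), centred between the fingers; the peg is at (279,65). I'll refine the collar centre from this pixel.

```bash
python3 -c "
from h import *
c=robot.calibration('wrist');s=robot.sense();R=np.array(s['eef_rot']);P=np.array(s['position']);T=np.array(c['tool_from_camera'])
print({k:v for k,v in c.items() if k!='tool_from_camera'})
for u,v,z in [(281.5,226.5,.145),(281.5,231,.150)]:
    d=R@(T[:3,:3]@np.array([(u-c['cx'])/c['fx'],-(v-c['cy'])/c['fy'],-1])); o=P+R@T[:3,3]
    x=o+d*(z-o[2])/d[2]; print(x,R.T@(x-P)*1000)
"
```

```text
{'fx': 305.00877117844493, 'fy': 305.00877117844493, 'cx': 281.31864229609664, 'cy': 212.6051765570766}
[0.5643 0.1139 0.145 ] [ 5.9701  0.503  36.4389]
[0.5645 0.1119 0.15  ] [ 4.0455  0.5038 31.439 ]
```

Emit:
{"name": "jog_arm", "arguments": {
  "targets": [0.09, 0, 0.6, 0, 0, 0, 100, 0, 0, 0.6, 0, 0, 0, 100, 0, 0, 0.6, 0, 0, 0, 100, 0, 0, 0.6, 0, 0, 0, 100, 0, 0, 0, 0, 0, 0, 20]
}}

```text
t: 14.3
position: [0.5629, 0.11, 0.1076]
eef_rot: [[-0.082, 0.997, -0.003], [0.997, 0.082, -0.001], [-0.001, -0.003, -1.0]]
ft_force: [-0.3, 0.3, 0.0]
finger_gap: 0.944
grip_force: 0.0
```

Emit:
{"name": "jog_arm", "arguments": {
  "targets": [0, 0, 0, 0, 0, 0, 20, 0, 0, 0, 0, 0, 0, 20, 0, 0, 0, 0, 0, 0, 20, 0, 0, 0, 0, 0, 0, 20, 0, 0, 0, 0, 0, 0, 20]
}}

```text
t: 14.8
position: [0.5644, 0.1103, 0.1099]
eef_rot: [[-0.082, 0.997, 0.001], [0.997, 0.082, 0.0], [0.0, 0.001, -1.0]]
ft_force: [0.3, -0.2, 3.3]
finger_gap: 0.577
grip_force: 30.0
```

Emit:
{"name": "jog_arm", "arguments": {
  "targets": [0, 0, 0, 0, 0, 0, 20, 0, 0, 0, 0, 0, 0, 20]
}}

```text
t: 15.0
position: [0.5644, 0.1103, 0.1098]
eef_rot: [[-0.082, 0.997, 0.0], [0.997, 0.082, 0.0], [0.0, 0.0, -1.0]]
ft_force: [-1.0, -0.5, 6.4]
finger_gap: 0.573
grip_force: 30.0
```

Emit:
{"name": "jog_arm", "arguments": {
  "targets": [0, 0, 0.08, 0, 0, -0.5, 20, 0, 0, 0, 0, 0, -0.5, 20, 0, 0, 0, 0, 0, -0.5, 20, 0, 0, 0, 0, 0, -0.5, 20, 0, 0, 0, 0, 0, -0.5, 20]
}}

```text
t: 15.5
position: [0.5651, 0.1109, 0.1087]
eef_rot: [[-0.255, 0.967, 0.002], [0.967, 0.255, 0.002], [0.001, 0.002, -1.0]]
ft_force: [-6.1, 0.8, 26.4]
finger_gap: 0.578
grip_force: 30.0
```

Emit:
{"name": "jog_arm", "arguments": {
  "targets": [0, 0, -0.04, 0, 0, -0.5, 20, 0, 0, 0, 0, 0, -0.5, 20, 0, 0, 0, 0, 0, -0.5, 20, 0, 0, 0, 0, 0, -0.5, 20, 0, 0, 0, 0, 0, -0.5, 20]
}}

```text
t: 16.0
position: [0.5649, 0.1106, 0.109]
eef_rot: [[-0.419, 0.908, 0.001], [0.908, 0.419, 0.001], [0.0, 0.002, -1.0]]
ft_force: [-0.1, 0.5, 8.5]
finger_gap: 0.578
grip_force: 30.0
```

Emit:
{"name": "jog_arm", "arguments": {
  "targets": [0, 0, 0.01, 0, 0, -0.5, 20, 0, 0, 0, 0, 0, -0.5, 20, 0, 0, 0, 0, 0, -0.5, 20, 0, 0, 0, 0, 0, -0.5, 20, 0, 0, 0, 0, 0, -0.5, 20]
}}

```text
t: 16.5
position: [0.5647, 0.1107, 0.1089]
eef_rot: [[-0.57, 0.822, 0.001], [0.822, 0.57, 0.001], [0.0, 0.001, -1.0]]
ft_force: [-3.2, 0.5, 13.9]
finger_gap: 0.577
grip_force: 30.0
```

Emit:
{"name": "jog_arm", "arguments": {
  "targets": [0, 0, 0, 0, 0, -0.5, 20, 0, 0, 0, 0, 0, -0.5, 20, 0, 0, 0, 0, 0, -0.5, 20, 0, 0, 0, 0, 0, -0.5, 20, 0, 0, 0, 0, 0, -0.5, 20]
}}

```text
t: 17.0
position: [0.5645, 0.1107, 0.1089]
eef_rot: [[-0.704, 0.71, 0.001], [0.71, 0.704, 0.001], [0.0, 0.001, -1.0]]
ft_force: [-3.2, 1.1, 13.9]
finger_gap: 0.578
grip_force: 30.0
```

Emit:
{"name": "jog_arm", "arguments": {
  "targets": [0, 0, 0, 0, 0, -0.5, 20, 0, 0, 0, 0, 0, -0.5, 20, 0, 0, 0, 0, 0, -0.5, 20, 0, 0, 0, 0, 0, -0.5, 20, 0, 0, 0, 0, 0, -0.5, 20]
}}

```text
t: 17.5
position: [0.5642, 0.1103, 0.1081]
eef_rot: [[-0.817, 0.577, 0.0], [0.577, 0.817, 0.0], [-0.0, 0.0, -1.0]]
ft_force: [-0.7, -0.2, -0.1]
finger_gap: 0.583
grip_force: 30.0
```

The collar dropped in: the force vanished and z sank. Pushing down.

Emit:
{"name": "jog_arm", "arguments": {
  "targets": [0, 0, 0.05, 0, 0, 0, 20, 0, 0, 0.05, 0, 0, 0, 20, 0, 0, 0.05, 0, 0, 0, 20, 0, 0, 0, 0, 0, 0, 20]
}}

```text
t: 17.9
position: [0.5634, 0.11, 0.103]
eef_rot: [[-0.816, 0.579, -0.001], [0.579, 0.816, -0.0], [0.001, -0.001, -1.0]]
ft_force: [-4.0, -1.4, 0.6]
finger_gap: 0.579
grip_force: 30.0
```

Emit:
{"name": "jog_arm", "arguments": {
  "targets": [0, 0, 0.06, 0, 0, 0, 20, 0, 0, 0.06, 0, 0, 0, 20, 0, 0, 0.06, 0, 0, 0, 20, 0, 0, 0, 0, 0, 0, 20]
}}

```text
t: 18.3
position: [0.5635, 0.11, 0.0979]
eef_rot: [[-0.816, 0.579, -0.001], [0.579, 0.816, -0.0], [0.001, -0.001, -1.0]]
ft_force: [-6.9, -1.3, 6.7]
finger_gap: 0.578
grip_force: 30.0
```

Emit:
{"name": "jog_arm", "arguments": {
  "targets": [0.02, -0.015, 0.05, 0, 0, 0, 20, 0, 0, 0.05, 0, 0, 0, 20, 0, 0, 0, 0, 0, 0, 20, 0, 0, 0, 0, 0, 0, 20]
}}

```text
t: 18.7
position: [0.5639, 0.1098, 0.0966]
eef_rot: [[-0.815, 0.579, 0.001], [0.579, 0.815, 0.0], [-0.001, 0.001, -1.0]]
ft_force: [-11.3, -4.4, 30.4]
finger_gap: 0.576
grip_force: 30.0
```

Emit:
{"name": "jog_arm", "arguments": {
  "targets": [0, 0, -0.01, 0, 0, 0, 20, 0, 0, 0, 0, 0, 0, 20, 0, 0, 0, 0, 0, 0, 20, 0, 0, 0, 0, 0, 0, 20, 0, 0, 0, 0, 0, 0, 20]
}}

```text
t: 19.2
position: [0.5638, 0.1098, 0.0966]
eef_rot: [[-0.815, 0.579, 0.001], [0.579, 0.815, 0.0], [-0.001, 0.001, -1.0]]
ft_force: [-9.4, -4.6, 25.7]
finger_gap: 0.579
grip_force: 30.0
```

```bash
python3 -c "
from h import *
look('w7',names=('collar_mid','handle'),cams=('side','scene','side','scene','wrist'))
a=[cv2.resize(cv2.imread(f'pics/w7_{c}.png')[y:y+110,x:x+140],None,fx=2.8,fy=2.8,interpolation=cv2.INTER_CUBIC) for c,x,y in (('side',200,140),('scene',230,190))]
cv2.imwrite('pics/w7c.png',np.hstack(a))"
```

```text
t 19.2 P [0.5638 0.1098 0.0966] yang 54.612340572678264 q [-28.   22.5  13.1 111.4  -6.8  46.8  43.4] F [-9.4 -4.6 25.7] gap 54.44342248145472
side collar_mid [0.564  0.1075 0.1127] 0.41 tool mm [ -1.4979  -1.7537 -16.076 ]
side handle [0.5537 0.2282 0.1028] 0.82 tool mm [76.8031 90.6766 -6.1678]
scene collar_mid [0.5659 0.1077 0.112 ] 0.47 tool mm [ -2.9307  -0.4907 -15.3744]
scene handle [0.5524 0.2298 0.1034] 0.79 tool mm [78.7891 91.2286 -6.7686]
side collar_mid [0.5635 0.1112 0.1128] 0.65 tool mm [  1.0523   0.9733 -16.1759]
side handle [0.549  0.2302 0.102 ] 0.68 tool mm [81.7935 89.5849 -5.3714]
scene collar_mid [0.5823 0.4857 0.0163] 0.72 tool mm [202.658  317.1154  80.3916]
scene collar_mid [0.563  0.1088 0.1113] 0.71 tool mm [  0.071   -1.2738 -14.6766]
scene handle [0.5529 0.2316 0.1029] 0.56 tool mm [79.4242 92.9853 -6.268 ]
scene handle [0.5583 0.1053 0.0003] 0.53 tool mm [ 1.9417 -6.9147 96.3189]
wrist collar_mid [0.5679 0.1091 0.1174] 0.73 tool mm [ -3.7536   1.812  -20.7725]
wrist handle [0.5579 0.2305 0.1058] 0.79 tool mm [74.7092 94.9857 -9.164 ]
```

View pics/w7c.png

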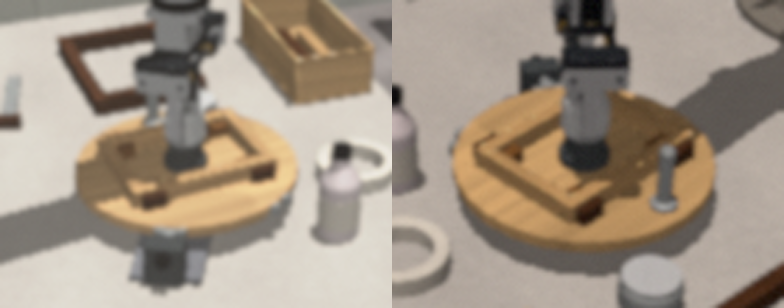

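The crop shows the collar down under the gripper and the board at its new position, with the peg at (665,180) in the right half. Collar height reads about 0.1125 m (home is 0.113 m), and the 26 N push exceeds the spring. Handing in.

```bash
python3 -c "
from workcell import robot
print(robot.hand_in())"
```

```text
the job is handed in; nothing more can be done
None
```

I turned the board to its next click position and pressed the collar fully home over the pins (read about 112.5 mm, home 113 mm). The gripper was still holding it down at about 26 N when I handed in, about 19.5 s on the clock; no verdict came back.

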